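# Clip two silver handles into the polishing rack

## Task

Two long slim silver handle tubes lie on the silversmith's bench among other blanks. Press each of them down into its own pair of spring clips on the wooden rack, one tube per pair and lying across both battens with its middle about midway between them, until both ends snap fully home, and let go; either tube may go in either pair.

Things in the scene. Friction and masses are not known exactly. Their poses are not given: they have to be found in the camera images.
- handle_a_mid (a point): centre of one long slim silver handle tube: bright metal, 16 mm thick, 190 mm long, last 15 mm tapered at each end, thin dark bands, about 100 g; it lies on the bench, this point 8 mm above it. x runs along the tube (it may have rolled about x). Bystanders are stouter: short silver blanks 28 mm thick, 85 mm long, and a pale wooden dowel 25 mm thick, 150 mm long
- handle_b_mid (a point): centre of the other long slim silver handle tube, the same in every way
- clip_left (a point): where a tube's centre is when home in the left pair of brass spring clips, 45 mm above the bench. x: along the seated tube (either way round); y: along the battens; z: up. The rack is a fixed wooden board 130 x 210 mm, 10 mm thick, with two battens 22 mm wide, 37 mm high, 45 mm before and behind this point along x, each with one clip per tube; between them fingers have room down to the board
- clip_right (a point): the same for the right pair, 90 mm from the left one towards -y. Each clip is 16 mm wide with two upright leaves, tops 72 mm above the bench, flared mouth 40 mm wide, gap at the lips 11 mm. A tube resting unpressed on the lips lies 13 mm too high; pushed straight down with about 8 N in all (20 N if off-centre) it spreads the leaves and snaps down onto the batten tops
Mind the look-alikes: they are no part of the job. What is shaped like the part that bears handle_b_mid but orange or turquoise is not meant.

How it is judged:
By the outcome, as a careful person would: the job done as asked, in the order asked, and still so for the second after the job is handed in, with the robot touching nothing.
It also fails if it takes over 58 s, if anything falls off the work surface, if the arm or the gripper's body presses on something with over 40 N, if the wrist force passes 120 N, or if a joint passes its speed limit or range.

## Robot

A 6-joint arm with a two-finger parallel gripper is mounted at the origin on the work surface. World frame = base frame: x ahead of the robot, y to its left, z up, the work surface at z = 0. Lengths are in m, angles in degrees, forces in N, time in s.
With the tool pointing down it reaches from about 0.275 to 0.825 m from the base axis. Payload 5.2 kg.
Tool frame: the origin (TCP) lies between the finger pads; the fingertips stand 25 mm ahead of it and the grasp point (between the pads) lies 6 mm ahead of it; z points along the fingers, y is the direction in which the jaws open and shut (so a half turn about z gives the same grasp; the last joint's range is limited). The gripper opens to 93 mm and grips with 3 to 60 N. Pads are 15 mm wide; open, the fingers measure 128 mm over their backs; the gripper's body (75 mm by 188 mm) begins 65 mm behind the grasp point.
Start: joints at [-83.411, 14.817, 87.949, -0, 77.235, -11.62], TCP at [0.172, -0.522, 0.244] pointing down, gripper open.
Joint ranges: [-179.93, 179.93], [-52.35, 119.4], [10.71, 147.94], [-69.91, 249.91], [12.55, 155.21], [-178.61, 178.61]. Speed limits (degrees/s): [147.25, 147.25, 180, 180, 180, 180].

## Interface

Orientations are given as a 3x3 rotation matrix whose columns are the frame's x, y, z axes.
In Python, from station import bot, imaging, workorder gives the robot as it stands. The module is installed in compiled form; this text tells all that it offers.
- The arm moves only by the tool step_arm, never from a script. Its argument "moves" is a list of rows, each a list of 3 entries, a list of its own where there are three numbers: the closure, from 0 (fully open) to 1 (shut), then the shift along the world's x, y, z in m, then the turn, a rotation vector about the world's x, y, z in rad. A call has 1 to 12 rows; each row is the pose to reach, as a shift and turn from the pose measured when the call began; what a row does not reach only later rows make up. A row lasts 1/12 s, in which the tool goes at most 41.7 mm and 7.16 degrees, less where a joint would pass 70% of its speed; a pose out of reach is approached as far as the arm can. A call with a gripper value outside its range is refused whole. The fingers move at their own pace and stop on an object; "squeeze" is the grip in N (left out, the last holds). Time passes only in rows, so rows that repeat a pose let the fingers close. It gives the time, the measured TCP pose, the force and the opening at its end, in the units of the state.
- bot.observe(): the state, without advancing time (a new reading comes with each control period).
- imaging.grab_frame(name): name is "scene" or "side" or "wrist"; returns a dict with "pixels" (420x560x3 uint8, red, green, blue), "intrinsics" (3x3 intrinsics, pixels), "R" (3x3) and "t" (3): a world point X has camera coordinates R X + t. Camera axes: x right, y down, z forward; pixel columns grow to the right and rows downward; lengths in m; the calibration is good to about 2 mm. The wrist camera is an equidistant fisheye: a pixel r from the principal point sees the ray r / f radians off the axis. A picture is of the moment at which its call begins. There is no depth.
- workorder.finish_job(): hands the job in, once; it reports no verdict.
The state is a dict: "time_s": time; "qpos": joint angles; "joint_vel": joint speeds; "joint_torque": joint torques, N m; "ee_pos": TCP position; "eef_rot": TCP orientation; "contact_force": force on the tool from outside, world axes, zero at the start; "wrist_torque": the same for the moment, N m; "finger_gap": finger opening in m.
Only numpy, scipy, OpenCV 4.12 (cv2) and the standard library are available. Lean on these libraries where they do the work, as an engineer would, in place of code of your own. Each camera call takes 0.05 s, during which the arm holds its last target.

## Working session

There is one attempt and no reset: what is moved stays moved. The work goes in short steps, Python scripts to look and compute and a tool call to move; the robot and the scene stay as the last step left them, time stands still between calls to the robot, and variables do not carry over. Pictures are saved under pics/ and viewed, and the job is handed in when it is done.

Besides the shell and the picture viewer there is one more tool, called after "Call:" as a command line: name --argument value ..., lists and objects as JSON in quotes. step_arm: Moves the arm, as the interface text tells. Its arguments: {"type":"object","properties":{"moves":{"type":"array"},"squeeze":{"type":"number"}},"required":["moves"]}

```bash
mkdir -p pics
python3 - <<'E'
from station import bot, imaging
import cv2,pickle
s=bot.observe();print(s)
for n in("scene","side","wrist"):
    f=imaging.grab_frame(n);pickle.dump(f,open(f"{n}0.pkl","wb"))
    cv2.imwrite(f"pics/{n}0.png",f["pixels"][:,:,::-1]);print(n,f["intrinsics"],f["R"],f["t"])
E
```

```text
{'time_s': 0.0, 'qpos': array([-8.34098814e+01,  1.48606619e+01,  8.80108740e+01, -8.54035824e-04,
        7.72336146e+01, -1.16181689e+01]), 'joint_vel': array([ 0.0740052 ,  0.00945936, -0.06697428, -0.11384403,  0.04705935,
       -0.0106974 ]), 'joint_torque': array([-2.43449998e-03, -4.37306893e+01, -2.84000427e+01,  7.16366409e-02,
        4.14625299e-02, -1.33057802e-04]), 'ee_pos': array([ 0.17183191, -0.52194554,  0.24280591]), 'eef_rot': array([[ 9.49925870e-01,  3.12475263e-01, -2.25062081e-04],
       [ 3.12475142e-01, -9.49924191e-01,  1.82142843e-03],
       [ 3.55359414e-04, -1.80054829e-03, -9.99998316e-01]]), 'contact_force': array([0.10011889, 0.14543895, 0.38464257]), 'wrist_torque': array([ 0.03107463,  0.01774533, -0.01815835]), 'finger_gap': 0.0930119874579111}
scene [[438.89199329   0.         279.8752013 ]
 [  0.         438.89199329 210.2772207 ]
 [  0.           0.           1.        ]] [[ 0.51974453  0.85429634 -0.00658735]
 [ 0.4545737  -0.28306972 -0.84453199]
 [-0.72334527  0.43594645 -0.53546458]] [-0.24231616 -0.10494256  1.30865446]
side [[403.37309309   0.         276.29284328]
 [  0.         403.37309309 204.79440114]
 [  0.           0.           1.        ]] [[-0.9589004  -0.28324744 -0.01676018]
 [-0.14375565  0.53589564 -0.83195564]
 [ 0.24463101 -0.79535322 -0.55458896]] [0.40370471 0.09501313 1.06141316]
wrist [[325.1922621    0.         279.42066992]
 [  0.         325.1922621  205.80587684]
 [  0.           0.           1.        ]] [[ 3.12271633e-01 -9.49992677e-01 -5.84536770e-04]
 [-9.12857138e-01 -3.00235070e-01  2.76678060e-01]
 [-2.63017630e-01 -8.58651111e-02 -9.60962491e-01]] [-0.54899743 -0.03131537  0.39127676]
```

View pics/scene0.png

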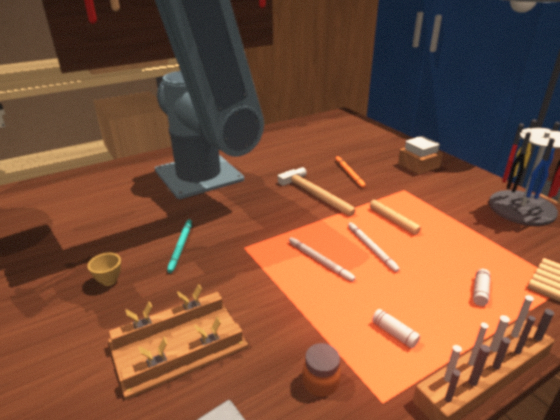

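View pics/side0.png

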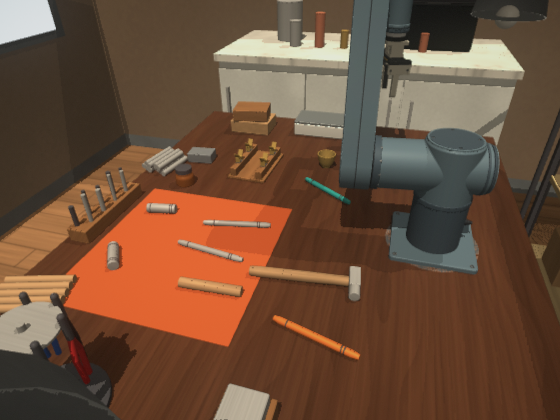

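View pics/wrist0.png

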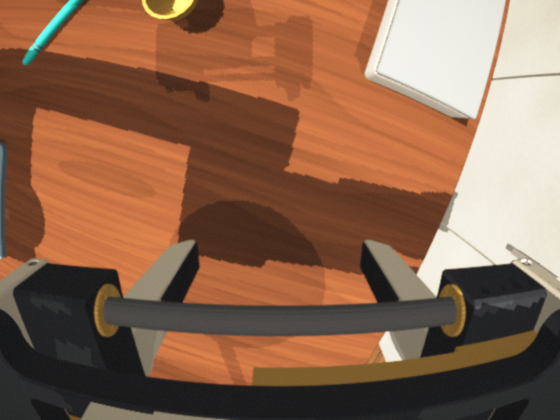

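Candidates in the scene image: slim silver tubes at (321,258) and (373,246), which are the ones wanted. Look-alikes are the turquoise tube (180,245), the orange tube (349,171), the wooden dowel (395,216), and short stout silver blanks at (396,327) and (482,286). Next I'll measure them and check a close crop.

```bash
cat > h.py <<'E'
import numpy as np,cv2,pickle
def ray(f,uv):
    K,R,t=f["intrinsics"],np.array(f["R"]),np.array(f["t"])
    d=R.T@np.linalg.inv(K)@np.array([uv[0],uv[1],1.]);return -R.T@t,d
def onplane(f,uv,z):
    c,d=ray(f,uv);return c+d*(z-c[2])/d[2]
def proj(f,X):
    p=f["R"]@np.array(X)+f["t"];p=f["intrinsics"]@p;return p[:2]/p[2]
def tri(fs,uvs):
    A=np.zeros((3,3));b=np.zeros(3)
    for f,uv in zip(fs,uvs):
        c,d=ray(f,uv);d/=np.linalg.norm(d);P=np.eye(3)-np.outer(d,d);A+=P;b+=P@c
    return np.linalg.solve(A,b)
def load(n):return pickle.load(open(n+".pkl","rb"))
E
python3 - <<'E'
from h import *
for n in("scene","side"):
    f=load(n+"0");im=f["pixels"]
    hsv=cv2.cvtColor(im,cv2.COLOR_RGB2HSV)
    m=((hsv[:,:,1]<110)&(hsv[:,:,2]>90)).astype(np.uint8)
    m=cv2.morphologyEx(m,cv2.MORPH_CLOSE,np.ones((5,5)))
    N,L,S,C=cv2.connectedComponentsWithStats(m)
    for i in range(1,N):
        if S[i,4]<150 or S[i,4]>2500:continue
        p=np.argwhere(L==i)[:,::-1].astype(np.float32)
        c=p.mean(0);v=np.linalg.svd(p-c,full_matrices=False)[2][0]
        s=(p-c)@v;e1,e2=c+v*s.min(),c+v*s.max()
        E1,E2=onplane(f,e1,.008),onplane(f,e2,.008)
        print(n,S[i,4],c,e1,e2,'| 3d',E1.round(4),E2.round(4),'len',np.linalg.norm(E1-E2).round(4),'mid',((E1+E2)/2).round(4),'ang',np.degrees(np.arctan2(*(E2-E1)[1::-1])).round(2))
    # crops
f=load("scene0")["pixels"][:,:,::-1]
a=cv2.resize(f[215:305,265:425],None,fx=4.5,fy=4.5,interpolation=2);cv2.imwrite("pics/c1.png",a)
b=cv2.resize(f[275:390,95:255],None,fx=4.9,fy=4.9,interpolation=2);cv2.imwrite("pics/c2.png",b)
g=load("side0")["pixels"][:,:,::-1]
cv2.imwrite("pics/c3.png",cv2.resize(g[130:190,215:295],None,fx=9,fy=9,interpolation=2))
E
```

```text
scene 223 [522.67267    4.282511] [511.12073    4.783591] [535.16223     3.7407594] | 3d [-1.6604  3.8831  0.008 ] [-1.5763  4.1343  0.008 ] len 0.2649 mid [-1.6183  4.0087  0.008 ] ang 71.5
scene 1035 [29.815458 41.91691 ] [52.611443 24.643728] [ 2.170412 62.864365] | 3d [-2.9622e+00 -2.8000e-03  8.0000e-03] [-1.8113 -0.4164  0.008 ] len 1.223 mid [-2.3867 -0.2096  0.008 ] ang -19.77
scene 152 [435.3092    32.664474] [438.3756    15.706276] [432.1374    50.205666] | 3d [-1.5972  2.8138  0.008 ] [-0.7387  1.7982  0.008 ] len 1.3298 mid [-1.168  2.306  0.008] ang -49.79
scene 265 [173.50943   76.724525] [184.69312  77.80132] [160.05496  75.42909] | 3d [-0.9807  0.3324  0.008 ] [-1.088   0.2434  0.008 ] len 0.1394 mid [-1.0343  0.2879  0.008 ] ang -140.34
scene 436 [128.70183  87.97248] [162.8137   83.55986] [90.85362 92.86842] | 3d [-0.9442  0.2092  0.008 ] [-0.9794 -0.1108  0.008 ] len 0.3219 mid [-0.9618  0.0492  0.008 ] ang -96.27
scene 1200 [ 24.2475  121.48333] [54.37497 96.4513 ] [ -6.0803986 146.68188  ] | 3d [-1.0128 -0.2577  0.008 ] [-0.542  -0.5106  0.008 ] len 0.5344 mid [-
[... 3587 characters left out ...]
de 294 [112.680275 255.37755 ] [113.08542 240.97427] [112.29527 269.06458] | 3d [0.8047 0.2302 0.008 ] [0.7402 0.3249 0.008 ] len 0.1146 mid [0.7725 0.2776 0.008 ] ang 124.22
side 375 [210.68266 250.344  ] [178.02832 240.90207] [242.16028 259.44568] | 3d [0.6374 0.1842 0.008 ] [0.4477 0.2083 0.008 ] len 0.1912 mid [0.5425 0.1962 0.008 ] ang 172.78
side 394 [354.29187 282.41116] [354.6441  265.92828] [353.91467 300.0623 ] | 3d [0.1768 0.1581 0.008 ] [0.1642 0.2686 0.008 ] len 0.1112 mid [0.1705 0.2133 0.008 ] ang 96.48
side 1534 [241.87354 403.70273] [211.72719 406.86462] [269.6077  400.79382] | 3d [0.3655 0.5763 0.008 ] [0.2737 0.5389 0.008 ] len 0.0991 mid [0.3196 0.5576 0.008 ] ang -157.85
```

View pics/c1.png

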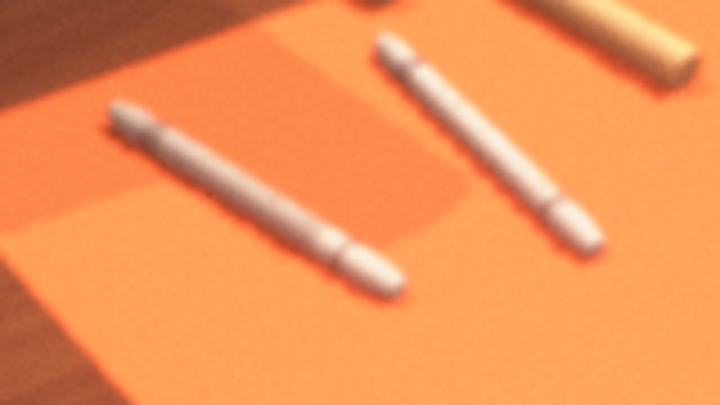

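View pics/c2.png

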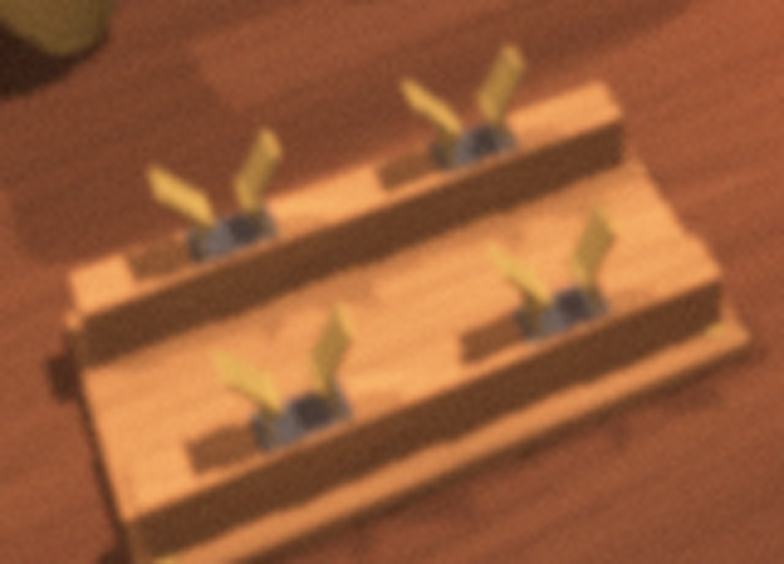

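View pics/c3.png

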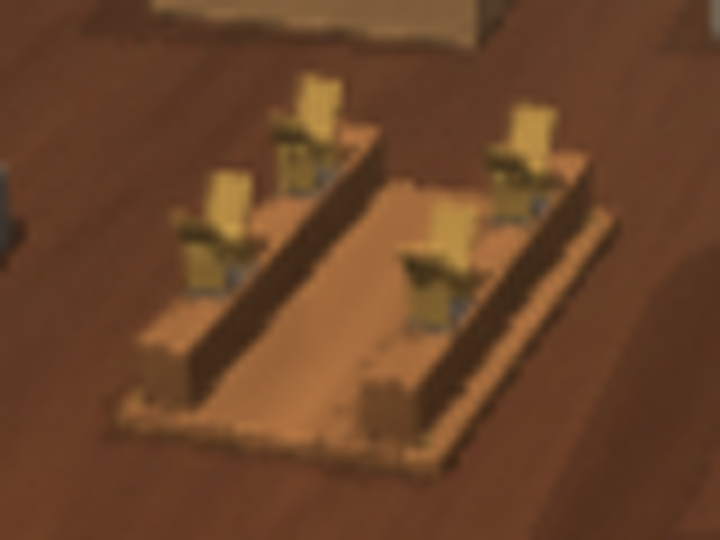

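The crop shows two thin banded tubes with tapered ends. Both are 190 mm long in both views, so these are the right ones. Now the rack, using leaf tips and batten corners.

Run:
```python
from h import *
f=load("scene0");g=load("side0")
S=lambda p:(95+p[0]/4.9-.4,275+p[1]/4.9-.4)
Q=lambda p:(215+p[0]/9-.45,130+p[1]/9-.45)
cl={'BL':[(160,173),(268,137)],'BR':[(413,88),(512,52)],'FL':[(228,360),(342,315)],'FR':[(500,255),(598,215)]}
C={}
for k,(a,b) in cl.items():
    A,B=onplane(f,S(a),.072),onplane(f,S(b),.072);C[k]=(A+B)/2
    print(k,A.round(4),B.round(4),'w',np.linalg.norm(A-B).round(4),'mid',C[k].round(4))
for a,b in(('BL','FL'),('BR','FR'),('BL','BR'),('FL','FR')):
    d=C[b]-C[a];print(a,b,np.linalg.norm(d).round(4),np.degrees(np.arctan2(d[1],d[0])).round(2),((C[a]+C[b])/2).round(4))
print('mean',sum(C.values())/4)
# batten corners z=.037: scene: back batten left-front top(82,318) back-left(70,272), right-back(600,85),right-front(622,125)
for n,z,ps in(('scene battens',.037,[(70,272),(82,318),(600,85),(622,122),(133,522),(722,280)]),('board',.010,[(745,335)])):
    for p in ps: print(n,p,onplane(f,S(p),z).round(4))
for n,z,ps in(('side battens',.037,[(140,345),(187,352),(380,127),(350,125),(363,380),(412,388),(590,155),(555,152)]),('board',.010,[(120,405),(435,465),(618,218)])):
    for p in ps: print(n,p,onplane(g,Q(p),z).round(4))
# side view leaf tops
for n,p in(('L nearL',(230,173)),('F farL',(320,77)),('near R',(455,203)),('far R',(533,107))):
    print(n,onplane(g,Q(p),.072).round(4))
```

```text
BL [ 0.5253 -0.3378  0.072 ] [ 0.5277 -0.3006  0.072 ] w 0.0372 mid [ 0.5265 -0.3192  0.072 ]
BR [ 0.5308 -0.2483  0.072 ] [ 0.5318 -0.2103  0.072 ] w 0.0379 mid [ 0.5313 -0.2293  0.072 ]
FL [ 0.6179 -0.3413  0.072 ] [ 0.6192 -0.3048  0.072 ] w 0.0365 mid [ 0.6185 -0.323   0.072 ]
FR [ 0.622  -0.2519  0.072 ] [ 0.6227 -0.217   0.072 ] w 0.035 mid [ 0.6224 -0.2344  0.072 ]
BL FL 0.0921 -2.39 [ 0.5725 -0.3211  0.072 ]
BR FR 0.0912 -3.22 [ 0.5768 -0.2319  0.072 ]
BL BR 0.09 86.94 [ 0.5289 -0.2743  0.072 ]
FL FR 0.0887 87.5 [ 0.6205 -0.2787  0.072 ]
mean [ 0.57468195 -0.27649585  0.072     ]
scene battens (70, 272) [ 0.518  -0.3738  0.037 ]
scene battens (82, 318) [ 0.5412 -0.3752  0.037 ]
scene battens (600, 85) [ 0.5289 -0.1768  0.037 ]
scene battens (622, 122) [ 0.5518 -0.1781  0.037 ]
scene battens (133, 522) [ 0.6321 -0.3813  0.037 ]
scene battens (722, 280) [ 0.6409 -0.1815  0.037 ]
board (745, 335) [ 0.6451 -0.1761  0.01  ]
side battens (140, 345) [ 0.6328 -0.1785  0.037 ]
side battens (187, 352) [ 0.614  -0.1779  0.037 ]
side battens (380, 127) [ 0.6074 -0.3784  0.037 ]
side battens (350, 125) [ 0.62   -0.3772  0.037 ]
side battens (363, 380) [ 0.5445 -0.1743  0.037 ]
side battens (412, 388) [ 0.5255 -0.1732  0.037 ]
side battens (590, 155) [ 0.5166 -0.3746  0.037 ]
side battens (555, 152) [ 0.531  -0.3737  0.037 ]
board (120, 405) [ 0.6433 -0.1789  0.01  ]
board (435, 465) [ 0.5157 -0.1668  0.01  ]
board (618, 218) [ 0.5052 -0.3751  0.01  ]
L nearL [ 0.6239 -0.255   0.072 ]
F farL [ 0.62  -0.346  0.072]
near R [ 0.5333 -0.2521  0.072 ]
far R [ 0.5295 -0.3401  0.072 ]
```

Rack measurement: centre about (0.575, −0.276), seated-tube axis about −2.7°. The clip spacing measured 90 × 91 mm, which matches the description. Tube A is at (0.516, 0.071) at +11.3°, and tube B is at (0.541, 0.198) at −7.1°. I'll start with tube A.

Call:
step_arm --moves '[[0.4,[0.01,0.016,0],[0,0,-0.01]],[0.4,[0.03,0.05,0],[0,0,-0.02]],[0.4,[0.05,0.085,0],[0,0,-0.03]],[0.4,[0.07,0.12,0],[0,0,-0.04]],[0.4,[0.09,0.155,0],[0,0,-0.05]],[0.4,[0.11,0.19,0],[0,0,-0.06]],[0.4,[0.13,0.225,0],[0,0,-0.07]],[0.4,[0.15,0.26,0],[0,0,-0.08]],[0.4,[0.17,0.295,0],[0,0,-0.09]],[0.4,[0.19,0.33,0],[0,0,-0.1]],[0.4,[0.21,0.365,0],[0,0,-0.11]],[0.4,[0.23,0.4,0],[0,0,-0.121]]]'

```text
time_s: 1.15
ee_pos: [0.4022, -0.1201, 0.2431]
eef_rot: [[0.981, 0.195, 0.0], [0.195, -0.981, 0.001], [0.0, -0.001, -1.0]]
contact_force: [0.6, -0.6, 0.2]
finger_gap: 0.0557
```

Call:
step_arm --moves '[[0.4,[0.015,0.025,-0.01],[0,0,0]],[0.4,[0.032,0.054,-0.025],[0,0,0]],[0.4,[0.05,0.084,-0.04],[0,0,0]],[0.4,[0.067,0.112,-0.055],[0,0,0]],[0.4,[0.083,0.139,-0.07],[0,0,0]],[0.4,[0.096,0.161,-0.085],[0,0,0]],[0.4,[0.106,0.178,-0.1],[0,0,0]],[0.4,[0.112,0.187,-0.11],[0,0,0]],[0.4,[0.114,0.191,-0.118],[0,0,0]],[0.4,[0.114,0.191,-0.118],[0,0,0]]]'

```text
time_s: 1.98
ee_pos: [0.5152, 0.0713, 0.1233]
eef_rot: [[0.981, 0.196, -0.003], [0.196, -0.981, 0.001], [-0.003, -0.002, -1.0]]
contact_force: [-0.1, -0.1, -0.4]
finger_gap: 0.0556
```

```bash
cat > snap.py <<'E'
import sys,cv2,pickle
from station import bot,imaging
print({k:v.round(4) for k,v in bot.observe().items() if k in("ee_pos","eef_rot","contact_force")})
for a in sys.argv[2:]:
    f=imaging.grab_frame(a);n=a+sys.argv[1]
    pickle.dump(f,open(n+".pkl","wb"));cv2.imwrite(f"pics/{n}.png",f["pixels"][:,:,::-1])
E
python3 snap.py 1 wrist
```

```text
{'ee_pos': array([0.5152, 0.0713, 0.1233]), 'eef_rot': array([[ 0.9806,  0.1958, -0.0031],
       [ 0.1958, -0.9806,  0.0013],
       [-0.0028, -0.0019, -1.    ]]), 'contact_force': array([-0.0838, -0.099 , -0.4169])}
```

View pics/wrist1.png

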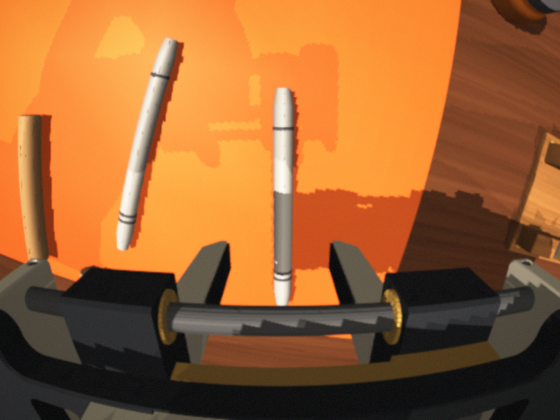

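The wrist view shows tube A upright at (283,195), centred between the jaws at x≈229 and 335. Descending to grip it.

Call:
step_arm --moves '[[0.4,[0.001,0,-0.012],[0,0,0]],[0.4,[0.001,0,-0.03],[0,0,0]],[0.4,[0.001,0,-0.05],[0,0,0]],[0.4,[0.001,0,-0.068],[0,0,0]],[0.4,[0.001,0,-0.081],[0,0,0]],[0.4,[0.001,0,-0.089],[0,0,0]],[0.4,[0.001,0,-0.094],[0,0,0]],[0.4,[0.001,0,-0.094],[0,0,0]],[1,[0.001,0,-0.094],[0,0,0]],[1,[0.001,0,-0.094],[0,0,0]],[1,[0.001,0,-0.094],[0,0,0]],[1,[0.001,0,-0.094],[0,0,0]]]' --squeeze 45

```text
time_s: 3.03
ee_pos: [0.5169, 0.0706, 0.031]
eef_rot: [[0.981, 0.195, -0.001], [0.195, -0.981, 0.001], [-0.0, -0.001, -1.0]]
contact_force: [0.4, 0.0, 0.1]
finger_gap: 0.0336
```

Call:
step_arm --moves '[[1,[0,0,-0.002],[0,0,0]],[1,[0,0,-0.002],[0,0,0]],[1,[0,0,-0.002],[0,0,0]],[1,[0,0,-0.002],[0,0,0]],[1,[0,0,-0.002],[0,0,0]]]'

```text
time_s: 3.45
ee_pos: [0.517, 0.0706, 0.0291]
eef_rot: [[0.981, 0.195, -0.001], [0.195, -0.981, 0.001], [-0.0, -0.001, -1.0]]
contact_force: [0.2, 0.1, 2.0]
finger_gap: 0.0148
```

Call:
step_arm --moves '[[1,[0,0,0.012],[0,0,0]],[1,[0,0,0.035],[0,0,0]],[1,[0,0,0.065],[0,0,0]],[1,[0,-0.01,0.095],[0,0,0]],[1,[0.004,-0.03,0.12],[0,0,-0.02]],[1,[0.008,-0.06,0.135],[0,0,-0.05]],[1,[0.013,-0.095,0.14],[0,0,-0.08]],[1,[0.018,-0.13,0.14],[0,0,-0.11]],[1,[0.023,-0.165,0.14],[0,0,-0.14]],[1,[0.028,-0.2,0.14],[0,0,-0.17]],[1,[0.033,-0.23,0.14],[0,0,-0.2]],[1,[0.036,-0.25,0.14],[0,0,-0.245]]]'

```text
time_s: 4.45
ee_pos: [0.553, -0.1825, 0.1687]
eef_rot: [[0.999, -0.051, -0.0], [-0.051, -0.999, 0.0], [-0.001, -0.0, -1.0]]
contact_force: [-0.3, 0.0, -1.0]
finger_gap: 0.0148
```

```bash
python3 snap.py 2 wrist scene side
```

```text
{'ee_pos': array([ 0.553 , -0.1825,  0.1687]), 'eef_rot': array([[ 9.987e-01, -5.150e-02, -5.000e-04],
       [-5.150e-02, -9.987e-01,  3.000e-04],
       [-5.000e-04, -2.000e-04, -1.000e+00]]), 'contact_force': array([-0.2689,  0.0498, -1.0052])}
```

View pics/wrist2.png

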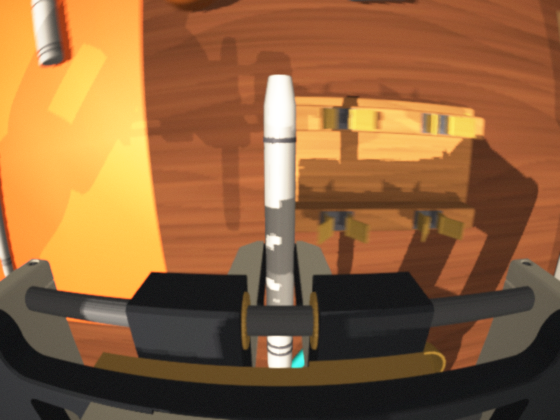

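View pics/scene2.png

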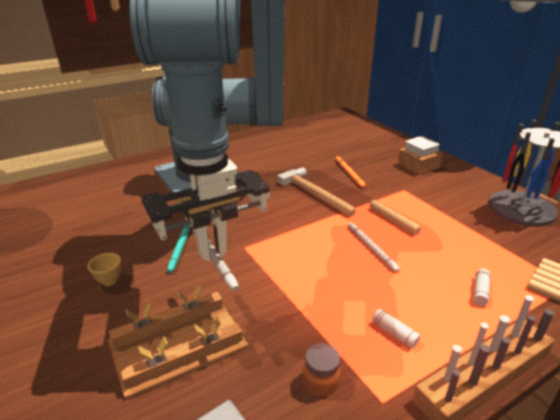

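```bash
cat >> h.py <<'E'
def wray(f,uv):
    K,R,t=f["intrinsics"],np.array(f["R"]),np.array(f["t"])
    p=np.array([(uv[0]-K[0,2]),(uv[1]-K[1,2])]);r=np.hypot(*p);th=r/K[0,0]
    d=R.T@np.array([*(p/r*np.sin(th)),np.cos(th)]);return -R.T@t,d
def wplane(f,uv,z):
    c,d=wray(f,uv);return c+d*(z-c[2])/d[2]
E
python3 - <<'E'
from h import *
w=load("wrist2")["pixels"][:,:,::-1]
cv2.imwrite("pics/c4.png",cv2.resize(w[85:250,290:495],None,fx=3.6,fy=3.6,interpolation=2))
E
```

```text
(no output)
```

View pics/c4.png

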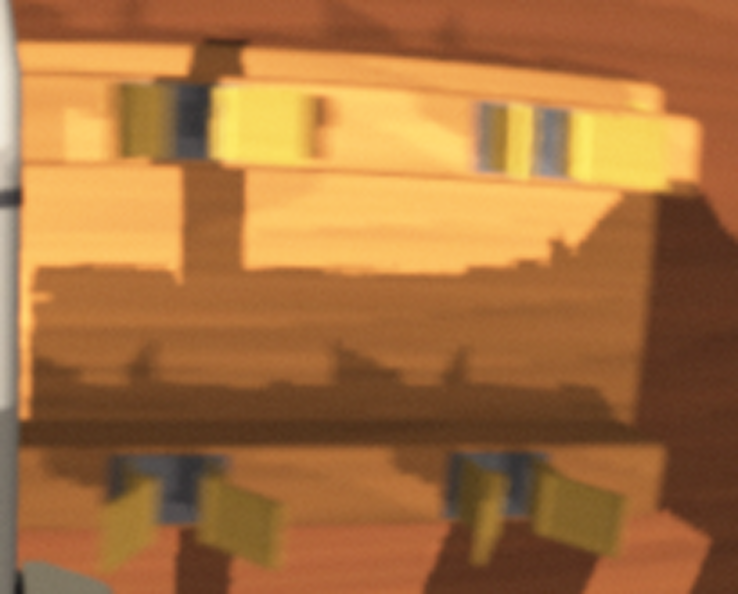

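Run:
```python
from h import *
f=load("wrist2");S=lambda p:(290+p[0]/3.6-.4,85+p[1]/3.6-.4)
for n,a,b in(('L far',(119,120),(314,126)),('L near',(106,541),(279,535)),('R far',(520,140),(667,158)),('R near',(477,540),(619,528))):
    A,B=wplane(f,S(a),.072),wplane(f,S(b),.072);print(n,A.round(4),B.round(4),np.linalg.norm(A-B).round(4),((A+B)/2).round(4))
# tube tip and far band, tube z ~ 0.169-0.021
for p in((280,76),(280,139)):print(wplane(f,p,.148))
# batten corners
for p in((660,90),(640,195),(668,447),(662,520)):print(p,wplane(f,S(p),.037).round(4))
```

```text
L far [ 0.6269 -0.2172  0.072 ] [ 0.6251 -0.2583  0.072 ] 0.0412 [ 0.626  -0.2377  0.072 ]
L near [ 0.5367 -0.2123  0.072 ] [ 0.5356 -0.2515  0.072 ] 0.0392 [ 0.5361 -0.2319  0.072 ]
R far [ 0.6228 -0.3066  0.072 ] [ 0.62   -0.3466  0.072 ] 0.0401 [ 0.6214 -0.3266  0.072 ]
R near [ 0.5307 -0.3008  0.072 ] [ 0.5306 -0.3408  0.072 ] 0.04 [ 0.5307 -0.3208  0.072 ]
[ 0.64995095 -0.18706599  0.148     ]
[ 0.61846961 -0.18544078  0.148     ]
(660, 90) [ 0.6363 -0.3677  0.037 ]
(640, 195) [ 0.6083 -0.3616  0.037 ]
(668, 447) [ 0.5388 -0.3774  0.037 ]
(662, 520) [ 0.5171 -0.3786  0.037 ]
```

Call:
step_arm --moves '[[1,[0.003,-0.015,0],[0,0,0]],[1,[0.007,-0.04,0],[0,0,0]],[1,[0.011,-0.07,0],[0,0,0]],[1,[0.015,-0.1,0],[0,0,0]],[1,[0.018,-0.122,-0.005],[0,0,0]],[1,[0.02,-0.136,-0.015],[0,0,0]],[1,[0.021,-0.14,-0.03],[0,0,-0.004]],[1,[0.021,-0.1405,-0.043],[0,0,-0.004]],[1,[0.021,-0.1405,-0.052],[0,0,-0.004]],[1,[0.021,-0.1405,-0.054],[0,0,-0.004]],[1,[0.021,-0.1405,-0.054],[0,0,-0.004]]]'

```text
time_s: 5.52
ee_pos: [0.5732, -0.3198, 0.1132]
eef_rot: [[0.999, -0.053, -0.003], [-0.053, -0.999, 0.003], [-0.003, -0.003, -1.0]]
contact_force: [0.0, -0.7, -1.8]
finger_gap: 0.0146
```

```bash
python3 snap.py 3 wrist scene side
python3 - <<'E'
from h import *
w=load("scene3")["pixels"][:,:,::-1]
cv2.imwrite("pics/c5.png",cv2.resize(w[250:400,80:270],None,fx=4,fy=4,interpolation=2))
w=load("side3")["pixels"][:,:,::-1]
cv2.imwrite("pics/c6.png",cv2.resize(w[110:200,205:305],None,fx=6.5,fy=6.5,interpolation=2))
E
```

```text
{'ee_pos': array([ 0.5732, -0.3198,  0.1132]), 'eef_rot': array([[ 0.9986, -0.0534, -0.0032],
       [-0.0534, -0.9986,  0.0034],
       [-0.0034, -0.0032, -1.    ]]), 'contact_force': array([ 0.0201, -0.711 , -1.849 ])}
```

View pics/wrist3.png

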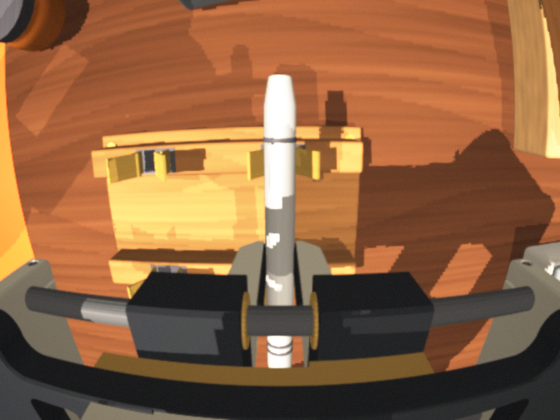

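View pics/c5.png

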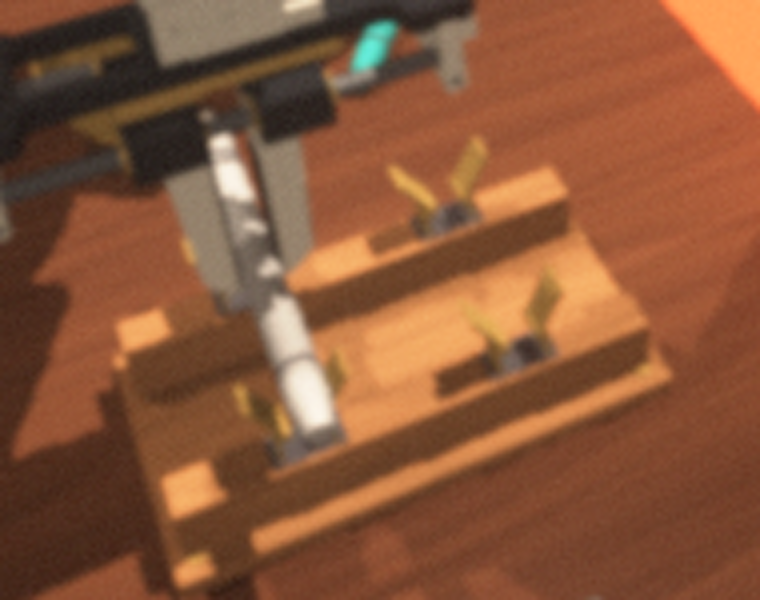

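View pics/c6.png

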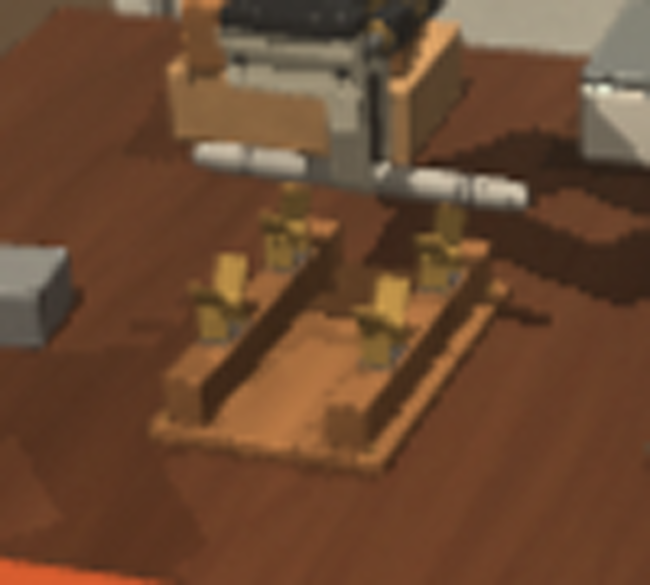

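Run:
```python
from h import *
f=load("wrist3")
for p in((247,163),(321,163)):print(wplane(f,p,.072).round(4))
print('tube edges at row 163',[wplane(f,p,.092).round(4) for p in((266,163),(296,163))],'tip',wplane(f,(280,76),.092).round(4))
print('far batten edges',[wplane(f,p,.037).round(4) for p in((230,141),(230,173))])
print('board far edge L R',[wplane(f,p,.010).round(4) for p in((104,137),(361,129))])
from station import bot;print(bot.observe()['ee_pos'])
# front tip in other views: z check
g=load("scene3");h=load("side3")
a=(80+318/4-.4,250+437/4-.4);b=(205+197/6.5-.4,110+152/6.5-.4);print(tri([g,h],[a,b]))
a=(80+216/4-.4,250+135/4-.4);b=(205+527/6.5-.4,110+196/6.5-.4);print(tri([g,h],[a,b]))
```

```text
[ 0.6245 -0.3033  0.072 ]
[ 0.6223 -0.3453  0.072 ]
tube edges at row 163 [array([ 0.6269, -0.3152,  0.092 ]), array([ 0.6261, -0.3303,  0.092 ])] tip [ 0.6701 -0.3245  0.092 ]
far batten edges [array([ 0.6351, -0.289 ,  0.037 ]), array([ 0.6132, -0.2872,  0.037 ])]
board far edge L R [array([ 0.6471, -0.1775,  0.01  ]), array([ 0.6377, -0.3844,  0.01  ])]
[ 0.57424052 -0.32102149  0.11536703]
[ 0.67010766 -0.32733798  0.09375462]
[ 0.48207836 -0.31466975  0.09160323]
```

The tube's line is within about 1.5 mm of the clip midline, and its middle is at x≈0.576. Pressing down in small increments.

Call:
step_arm --moves '[[1,[0,-0.001,-0.005],[0,0,0]],[1,[0,-0.0015,-0.013],[0,0,0]],[1,[0,-0.0015,-0.021],[0,0,0]],[1,[0,-0.0015,-0.027],[0,0,0]],[1,[0,-0.0015,-0.031],[0,0,0]],[1,[0,-0.0015,-0.034],[0,0,0]],[1,[0,-0.0015,-0.037],[0,0,0]],[1,[0,-0.0015,-0.04],[0,0,0]]]' --squeeze 60

```text
time_s: 6.33
ee_pos: [0.5753, -0.3233, 0.0777]
eef_rot: [[0.999, -0.054, 0.003], [-0.054, -0.999, -0.001], [0.003, 0.001, -1.0]]
contact_force: [-2.3, 1.4, 14.3]
finger_gap: 0.0142
```

Call:
step_arm --moves '[[1,[0,0,-0.003],[0,0,0]],[1,[0,0,-0.006],[0,0,0]],[1,[0,0,-0.009],[0,0,0]],[1,[0,0,-0.011],[0,0,0]],[1,[0,0,-0.012],[0,0,0]]]'

```text
time_s: 6.75
ee_pos: [0.5753, -0.3225, 0.066]
eef_rot: [[0.999, -0.053, 0.002], [-0.053, -0.999, -0.0], [0.002, 0.0, -1.0]]
contact_force: [-1.8, 4.3, 10.6]
finger_gap: 0.0149
```

Call:
step_arm --moves '[[1,[0,0,-0.002],[0,0,0]],[1,[0,0,-0.003],[0,0,0]],[1,[0,0,-0.004],[0,0,0]],[1,[0,0,-0.004],[0,0,0]]]'

```text
time_s: 7.08
ee_pos: [0.5754, -0.3225, 0.0658]
eef_rot: [[0.999, -0.053, 0.003], [-0.053, -0.999, -0.001], [0.003, 0.001, -1.0]]
contact_force: [-7.5, 6.2, 22.9]
finger_gap: 0.0143
```

```bash
python3 snap.py 4 wrist scene side
python3 - <<'E'
from h import *
w=load("scene4")["pixels"][:,:,::-1]
cv2.imwrite("pics/c7.png",cv2.resize(w[250:400,80:270],None,fx=4,fy=4,interpolation=2))
w=load("side4")["pixels"][:,:,::-1]
cv2.imwrite("pics/c8.png",cv2.resize(w[110:200,205:305],None,fx=6.5,fy=6.5,interpolation=2))
E
```

```text
{'ee_pos': array([ 0.5754, -0.3225,  0.0658]), 'eef_rot': array([[ 0.9986, -0.0529,  0.0033],
       [-0.0529, -0.9986, -0.0014],
       [ 0.0034,  0.0012, -1.    ]]), 'contact_force': array([-7.454 ,  6.1529, 22.8719])}
```

View pics/c7.png

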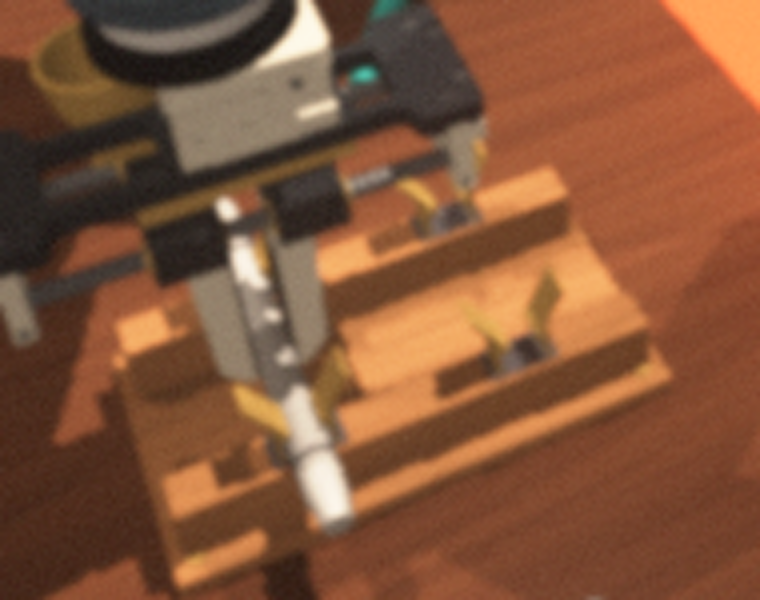

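View pics/c8.png

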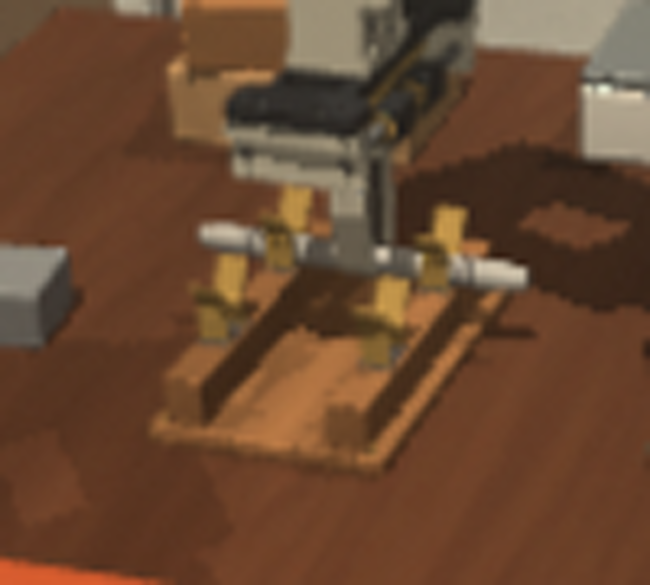

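View pics/wrist4.png

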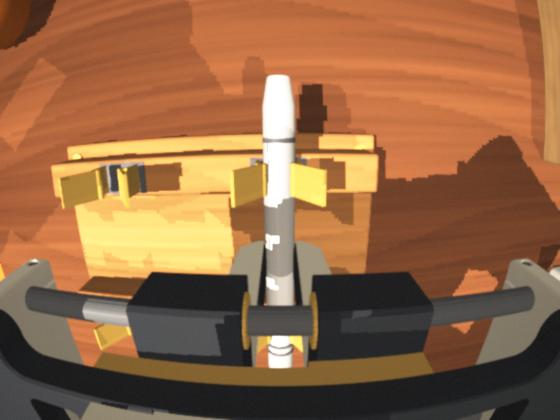

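The TCP stopped dead at z 0.066 and the force rose to 23 N, so the tube is on the batten tops. Both clips' leaves hug it. Relaxing, opening and lifting.

Call:
step_arm --moves '[[1,[0,0,0],[0,0,0]],[0.5,[0,0,0],[0,0,0]],[0.5,[0,0,0],[0,0,0]],[0.5,[0,0,0],[0,0,0]],[0.5,[0,0,0],[0,0,0]],[0.5,[0,0,0],[0,0,0]],[0.5,[0,0,0.012],[0,0,0]],[0.5,[0,0,0.035],[0,0,0]],[0.5,[0,0,0.065],[0,0,0]],[0.5,[0,0,0.095],[0,0,0]],[0.5,[0,0,0.115],[0,0,0]],[0.5,[0,0,0.12],[0,0,0]]]'

```text
time_s: 8.23
ee_pos: [0.5773, -0.324, 0.1916]
eef_rot: [[0.999, -0.053, 0.01], [-0.053, -0.999, -0.007], [0.01, 0.006, -1.0]]
contact_force: [0.2, -0.8, 0.1]
finger_gap: 0.0465
```

```bash
python3 snap.py 5 wrist scene side
python3 - <<'E'
from h import *
w=load("scene5")["pixels"][:,:,::-1]
cv2.imwrite("pics/c9.png",cv2.resize(w[250:400,80:270],None,fx=4,fy=4,interpolation=2))
w=load("side5")["pixels"][:,:,::-1]
cv2.imwrite("pics/c10.png",cv2.resize(w[110:200,205:305],None,fx=6.5,fy=6.5,interpolation=2))
E
```

```text
{'ee_pos': array([ 0.5773, -0.324 ,  0.1916]), 'eef_rot': array([[ 0.9986, -0.0528,  0.0101],
       [-0.0527, -0.9986, -0.0069],
       [ 0.0105,  0.0064, -0.9999]]), 'contact_force': array([ 0.2117, -0.8048,  0.0831])}
```

View pics/c9.png

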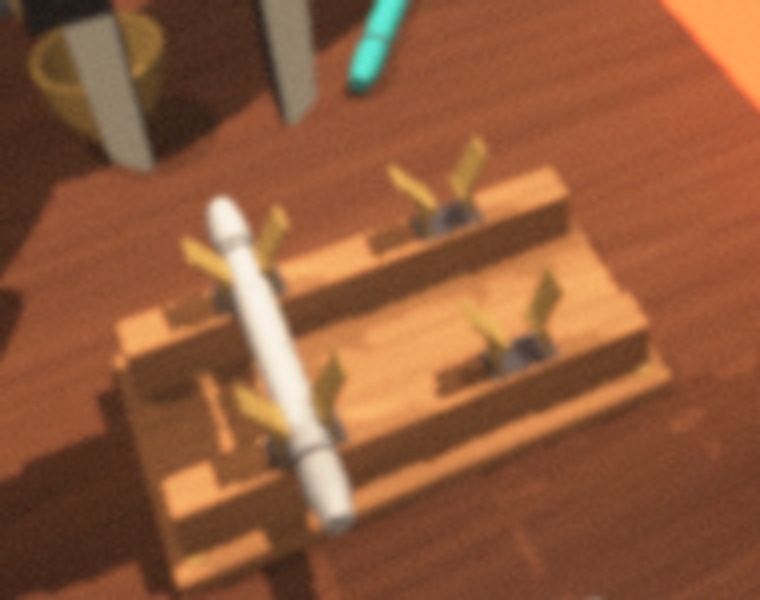

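View pics/c10.png

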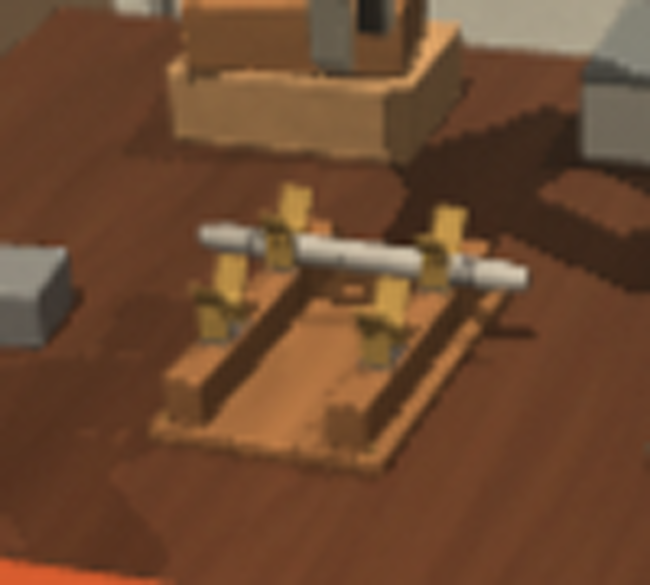

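View pics/wrist5.png

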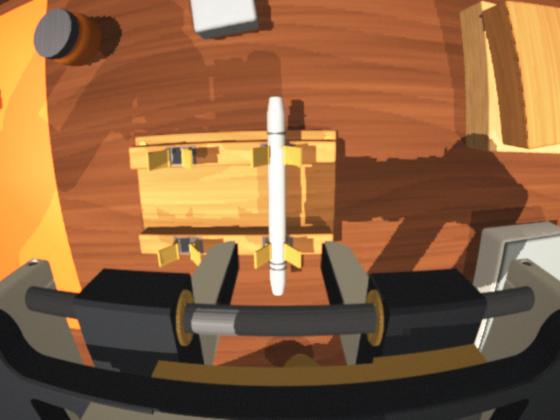

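Run:
```python
from h import *
g=load("scene5");h=load("side5");w=load("wrist5")
s=lambda p:(80+p[0]/4-.4,250+p[1]/4-.4); q=lambda p:(205+p[0]/6.5-.4,110+p[1]/6.5-.4)
E1=tri([g,h],[s((338,520)),q((201,235))]);E2=tri([g,h],[s((219,200)),q((525,278))]);print(E1,E2,(E1+E2)/2,np.linalg.norm(E1-E2))
W1,W2=wplane(w,(276,97),.045),wplane(w,(279,294),.045);print('wrist',W1,W2,(W1+W2)/2,np.linalg.norm(W1-W2))
cv2.imwrite("pics/c11.png",cv2.resize(w["pixels"][:,:,::-1][125:275,130:345],None,fx=3.6,fy=3.6,interpolation=2))
```

```text
[ 0.67016564 -0.32634609  0.04528883] [ 0.48011093 -0.31688502  0.04737276] [ 0.57513828 -0.32161555  0.0463308 ] 0.19030146913138993
wrist [ 0.67229461 -0.326382    0.045     ] [ 0.48016602 -0.31873542  0.045     ] [ 0.57623031 -0.32255871  0.045     ] 0.19228069409127685
```

View pics/c11.png

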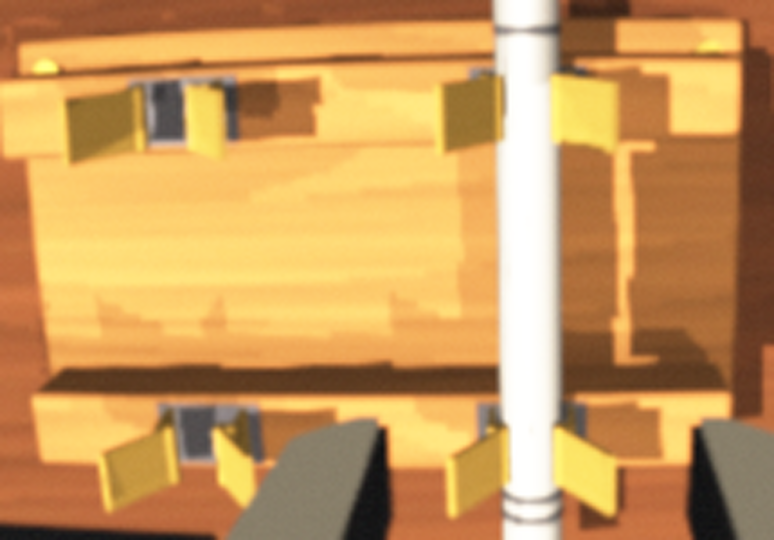

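Run:
```python
from h import *
f=load("wrist5");S=lambda p:(130+p[0]/3.6-.4,125+p[1]/3.6-.4)
for n,a,b in(('R far',(442,117),(616,112)),('R near',(451,487),(614,487)),('L far',(67,130),(222,123)),('L near',(104,484),(248,474))):
    A,B=wplane(f,S(a),.072),wplane(f,S(b),.072);print(n,A.round(4),B.round(4),np.linalg.norm(A-B).round(4),((A+B)/2).round(4))
for n,p in(('far batten',[(735,60),(738,133)]),('near batten',[(733,395),(690,465)]),('far left',[(0,83),(5,158)]),('near left',[(33,397),(42,463)])):
    print(n,[wplane(f,S(a),.037).round(4) for a in p])
```

```text
R far [ 0.6232 -0.3046  0.072 ] [ 0.6222 -0.3438  0.072 ] 0.0391 [ 0.6227 -0.3242  0.072 ]
R near [ 0.5327 -0.3     0.072 ] [ 0.5305 -0.34    0.072 ] 0.0401 [ 0.5316 -0.32    0.072 ]
L far [ 0.6271 -0.2148  0.072 ] [ 0.6254 -0.2537  0.072 ] 0.039 [ 0.6263 -0.2342  0.072 ]
L near [ 0.5362 -0.2098  0.072 ] [ 0.5382 -0.2493  0.072 ] 0.0395 [ 0.5372 -0.2295  0.072 ]
far batten [array([ 0.6301, -0.3772,  0.037 ]), array([ 0.6112, -0.3775,  0.037 ])]
near batten [array([ 0.5395, -0.3754,  0.037 ]), array([ 0.5194, -0.3633,  0.037 ])]
far left [array([ 0.6383, -0.1812,  0.037 ]), array([ 0.6176, -0.1799,  0.037 ])]
near left [array([ 0.5482, -0.1767,  0.037 ]), array([ 0.5275, -0.1753,  0.037 ])]
```

The first tube is seated: its ends are at z≈45 and 47 mm, against 58 mm if unpressed, and it's centred within about 1 mm. Left clip midpoint is at (0.5815, −0.232). Now tube B.

Call:
step_arm --moves '[[0.4,[-0.001,0.015,0],[0,0,0]],[0.4,[-0.003,0.04,0],[0,0,-0.005]],[0.4,[-0.005,0.073,0],[0,0,-0.01]],[0.4,[-0.008,0.108,0],[0,0,-0.015]],[0.4,[-0.011,0.143,0],[0,0,-0.02]],[0.4,[-0.013,0.178,0],[0,0,-0.03]],[0.4,[-0.015,0.213,0],[0,0,-0.035]],[0.4,[-0.017,0.248,0],[0,0,-0.04]],[0.4,[-0.02,0.283,0],[0,0,-0.045]],[0.4,[-0.022,0.318,0],[0,0,-0.05]],[0.4,[-0.024,0.353,0],[0,0,-0.06]],[0.4,[-0.026,0.388,0],[0,0,-0.071]]]'

```text
time_s: 9.38
ee_pos: [0.5469, 0.0682, 0.1837]
eef_rot: [[0.992, -0.124, -0.001], [-0.124, -0.992, -0.001], [-0.0, 0.001, -1.0]]
contact_force: [-0.6, 0.1, -0.6]
finger_gap: 0.0558
```

Call:
step_arm --moves '[[0.4,[-0.001,0.03,-0.008],[0,0,0]],[0.4,[-0.003,0.06,-0.02],[0,0,0]],[0.4,[-0.004,0.085,-0.034],[0,0,0]],[0.4,[-0.005,0.107,-0.046],[0,0,0]],[0.4,[-0.006,0.122,-0.055],[0,0,0]],[0.4,[-0.006,0.13,-0.06],[0,0,0]],[0.4,[-0.006,0.13,-0.06],[0,0,0]],[0.4,[-0.006,0.13,-0.06],[0,0,0]]]'

```text
time_s: 10.05
ee_pos: [0.5398, 0.1983, 0.1227]
eef_rot: [[0.992, -0.123, -0.003], [-0.123, -0.992, -0.002], [-0.003, 0.002, -1.0]]
contact_force: [0.7, -0.3, -0.3]
finger_gap: 0.056
```

```bash
python3 snap.py 6 wrist;python3 - <<'E'
from h import *
f=load("wrist6");im=f["pixels"];hsv=cv2.cvtColor(im,cv2.COLOR_RGB2HSV)
m=((hsv[:,:,1]<110)&(hsv[:,:,2]>90)).astype(np.uint8);m=cv2.morphologyEx(m,cv2.MORPH_CLOSE,np.ones((5,5)))
N,L,S,C=cv2.connectedComponentsWithStats(m[:320])
for i in range(1,N):
    if S[i,4]>800:print(S[i],C[i])
E
```

```text
{'ee_pos': array([0.5398, 0.1983, 0.1227]), 'eef_rot': array([[ 0.9924, -0.1228, -0.003 ],
       [-0.1228, -0.9924, -0.002 ],
       [-0.0028,  0.0023, -1.    ]]), 'contact_force': array([ 0.7333, -0.3095, -0.3156])}
[ 272   86   20  220 3973] [280.84470174 193.18525044]
[ 177  242   49   60 1525] [199.68131148 273.51737705]
[ 333  242   50   61 1509] [359.18555335 273.58780649]
```

View pics/wrist6.png

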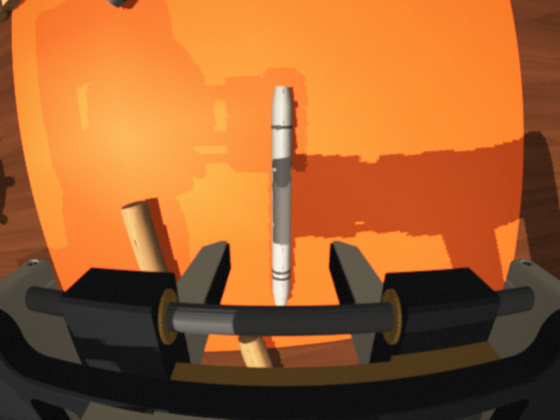

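Run:
```python
from h import *
f=load("wrist6")
for p in((148,203),(170,265),(255,335),(272,365),(123,208)):print(p,wplane(f,p,.0125).round(4))
W1,W2=wplane(f,(283,86),.008),wplane(f,(281,305),.008);print(W1,W2,(W1+W2)/2,np.linalg.norm(W1-W2))
```

```text
(148, 203) [0.5611 0.3084 0.0125]
(170, 265) [0.5022 0.3021 0.0125]
(255, 335) [0.4182 0.2376 0.0125]
(272, 365) [0.3751 0.2269 0.0125]
(123, 208) [0.5598 0.334  0.0125]
[0.63880271 0.18362321 0.008     ] [0.44786681 0.20858756 0.008     ] [0.54333476 0.19610539 0.008     ] 0.1925610006064096
```

The wrist view shows tube B at (281,195), centred and parallel between the jaws. The dowel edge is at y≈0.30, clear of the finger at about 0.245. Gripping.

Call:
step_arm --moves '[[0.4,[0.002,0,-0.012],[0,0,0]],[0.4,[0.002,-0.001,-0.03],[0,0,0]],[0.4,[0.002,-0.001,-0.05],[0,0,0]],[0.4,[0.002,-0.001,-0.068],[0,0,0]],[0.4,[0.002,-0.001,-0.081],[0,0,0]],[0.4,[0.002,-0.001,-0.089],[0,0,0]],[0.4,[0.002,-0.001,-0.094],[0,0,0]],[0.4,[0.002,-0.001,-0.094],[0,0,0]],[1,[0.002,-0.001,-0.094],[0,0,0]],[1,[0.002,-0.001,-0.094],[0,0,0]],[1,[0.002,-0.001,-0.094],[0,0,0]],[1,[0.002,-0.001,-0.094],[0,0,0]]]' --squeeze 45

```text
time_s: 11.1
ee_pos: [0.5431, 0.1969, 0.0303]
eef_rot: [[0.992, -0.124, 0.0], [-0.124, -0.992, -0.002], [0.0, 0.002, -1.0]]
contact_force: [-0.4, -0.9, -0.3]
finger_gap: 0.0337
```

Call:
step_arm --moves '[[1,[0,0,-0.001],[0,0,0]],[1,[0,0,-0.001],[0,0,0]],[1,[0,0,-0.001],[0,0,0]],[1,[0,0,-0.001],[0,0,0]],[1,[0,0,-0.001],[0,0,0]]]'

```text
time_s: 11.52
ee_pos: [0.5433, 0.1969, 0.0295]
eef_rot: [[0.992, -0.124, 0.0], [-0.124, -0.992, -0.001], [0.001, 0.001, -1.0]]
contact_force: [-0.5, 0.3, 2.5]
finger_gap: 0.0151
```

Call:
step_arm --moves '[[1,[0,0,0.012],[0,0,0]],[1,[0,0,0.035],[0,0,0]],[1,[0,0,0.065],[0,0,0]],[1,[0,-0.01,0.095],[0,0,0]],[1,[0.002,-0.03,0.12],[0,0,0.01]],[1,[0.005,-0.06,0.135],[0,0,0.02]],[1,[0.008,-0.095,0.14],[0,0,0.03]],[1,[0.011,-0.13,0.14],[0,0,0.04]],[1,[0.014,-0.165,0.14],[0,0,0.05]],[1,[0.017,-0.2,0.14],[0,0,0.06]],[1,[0.02,-0.235,0.14],[0,0,0.07]],[1,[0.023,-0.27,0.14],[0,0,0.075]]]'

```text
time_s: 12.52
ee_pos: [0.5659, -0.0747, 0.1693]
eef_rot: [[0.999, -0.048, 0.0], [-0.048, -0.999, -0.001], [0.0, 0.001, -1.0]]
contact_force: [0.4, -0.3, -0.8]
finger_gap: 0.0148
```

Remaining shift to the left clip is about (0.015, −0.157).

Call:
step_arm --moves '[[1,[0.003,-0.03,0],[0,0,0]],[1,[0.006,-0.062,0],[0,0,0]],[1,[0.009,-0.094,0],[0,0,0]],[1,[0.012,-0.124,0],[0,0,0]],[1,[0.014,-0.145,-0.005],[0,0,0]],[1,[0.015,-0.155,-0.015],[0,0,0]],[1,[0.015,-0.157,-0.03],[0,0,0]],[1,[0.015,-0.157,-0.043],[0,0,0]],[1,[0.015,-0.157,-0.052],[0,0,0]],[1,[0.015,-0.157,-0.054],[0,0,0]],[1,[0.015,-0.157,-0.054],[0,0,0]],[1,[0.015,-0.157,-0.054],[0,0,0]]]'

```text
time_s: 13.52
ee_pos: [0.5811, -0.2311, 0.1156]
eef_rot: [[0.999, -0.048, 0.0], [-0.048, -0.999, -0.001], [0.0, 0.001, -1.0]]
contact_force: [0.9, -0.1, -0.0]
finger_gap: 0.0147
```

```bash
python3 snap.py 7 wrist scene side
```

```text
{'ee_pos': array([ 0.5811, -0.2311,  0.1156]), 'eef_rot': array([[ 9.989e-01, -4.750e-02,  3.000e-04],
       [-4.750e-02, -9.989e-01, -1.300e-03],
       [ 4.000e-04,  1.300e-03, -1.000e+00]]), 'contact_force': array([ 0.8842, -0.0745, -0.0377])}
```

View pics/wrist7.png

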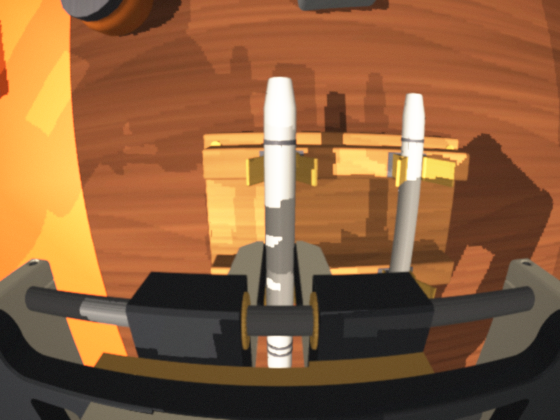

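The tube is centred between the far clip's leaves (247 and 318; tube at 281). Pressing.

Call:
step_arm --moves '[[1,[0,-0.001,-0.005],[0,0,0]],[1,[0,-0.001,-0.013],[0,0,0]],[1,[0,-0.001,-0.021],[0,0,0]],[1,[0,-0.001,-0.027],[0,0,0]],[1,[0,-0.001,-0.031],[0,0,0]],[1,[0,-0.001,-0.034],[0,0,0]],[1,[0,-0.001,-0.037],[0,0,0]],[1,[0,-0.001,-0.04],[0,0,0]]]' --squeeze 60

```text
time_s: 14.33
ee_pos: [0.5825, -0.2333, 0.0783]
eef_rot: [[0.999, -0.048, 0.004], [-0.048, -0.999, -0.004], [0.004, 0.004, -1.0]]
contact_force: [-2.0, 0.6, 15.7]
finger_gap: 0.0148
```

Call:
step_arm --moves '[[1,[0,0,-0.003],[0,0,0]],[1,[0,0,-0.006],[0,0,0]],[1,[0,0,-0.009],[0,0,0]],[1,[0,0,-0.011],[0,0,0]],[1,[0,0,-0.012],[0,0,0]]]'

```text
time_s: 14.75
ee_pos: [0.5825, -0.2327, 0.0664]
eef_rot: [[0.999, -0.048, 0.004], [-0.048, -0.999, -0.003], [0.004, 0.003, -1.0]]
contact_force: [-1.8, 3.8, 10.2]
finger_gap: 0.0146
```

Call:
step_arm --moves '[[1,[0,0,-0.002],[0,0,0]],[1,[0,0,-0.003],[0,0,0]],[1,[0,0,-0.004],[0,0,0]],[1,[0,0,-0.004],[0,0,0]]]'

```text
time_s: 15.08
ee_pos: [0.5826, -0.2327, 0.0662]
eef_rot: [[0.999, -0.047, 0.005], [-0.047, -0.999, -0.004], [0.005, 0.004, -1.0]]
contact_force: [-8.2, 5.5, 25.4]
finger_gap: 0.0146
```

This press matches the first one: a hard stop at z 0.066. Releasing and lifting.

Call:
step_arm --moves '[[1,[0,0,0],[0,0,0]],[0.5,[0,0,0],[0,0,0]],[0.5,[0,0,0],[0,0,0]],[0.5,[0,0,0],[0,0,0]],[0.5,[0,0,0],[0,0,0]],[0.5,[0,0,0],[0,0,0]],[0.5,[0,0,0.012],[0,0,0]],[0.5,[0,0,0.035],[0,0,0]],[0.5,[0,0,0.065],[0,0,0]],[0.5,[0,0,0.095],[0,0,0]],[0.5,[0,0,0.115],[0,0,0]],[0.5,[0,0,0.125],[0,0,0]]]'

```text
time_s: 16.08
ee_pos: [0.584, -0.2336, 0.1958]
eef_rot: [[0.999, -0.047, 0.01], [-0.047, -0.999, -0.007], [0.011, 0.007, -1.0]]
contact_force: [0.7, -0.6, 0.9]
finger_gap: 0.0465
```

Call:
step_arm --moves '[[0.5,[-0.01,0.02,0.01],[0,0,0]],[0.5,[-0.03,0.05,0.03],[0,0,0]],[0.5,[-0.05,0.08,0.04],[0,0,0]],[0.5,[-0.07,0.11,0.04],[0,0,0]],[0.5,[-0.08,0.13,0.04],[0,0,0]],[0.5,[-0.08,0.13,0.04],[0,0,0]],[0.5,[-0.08,0.13,0.04],[0,0,0]]]'

```text
time_s: 16.67
ee_pos: [0.5036, -0.1026, 0.2362]
eef_rot: [[0.999, -0.045, 0.011], [-0.045, -0.999, -0.008], [0.011, 0.007, -1.0]]
contact_force: [0.6, -0.3, 0.4]
finger_gap: 0.0466
```

```bash
python3 snap.py 8 scene side
python3 - <<'E'
from h import *
w=load("scene8")["pixels"][:,:,::-1]
cv2.imwrite("pics/c12.png",cv2.resize(w[250:400,80:270],None,fx=4,fy=4,interpolation=2))
w=load("side8")["pixels"][:,:,::-1]
cv2.imwrite("pics/c13.png",cv2.resize(w[110:200,205:305],None,fx=6.5,fy=6.5,interpolation=2))
E
```

```text
{'ee_pos': array([ 0.5036, -0.1026,  0.2362]), 'eef_rot': array([[ 0.9989, -0.0453,  0.0108],
       [-0.0452, -0.9989, -0.0078],
       [ 0.0111,  0.0073, -0.9999]]), 'contact_force': array([ 0.5585, -0.3416,  0.4314])}
```

View pics/c12.png

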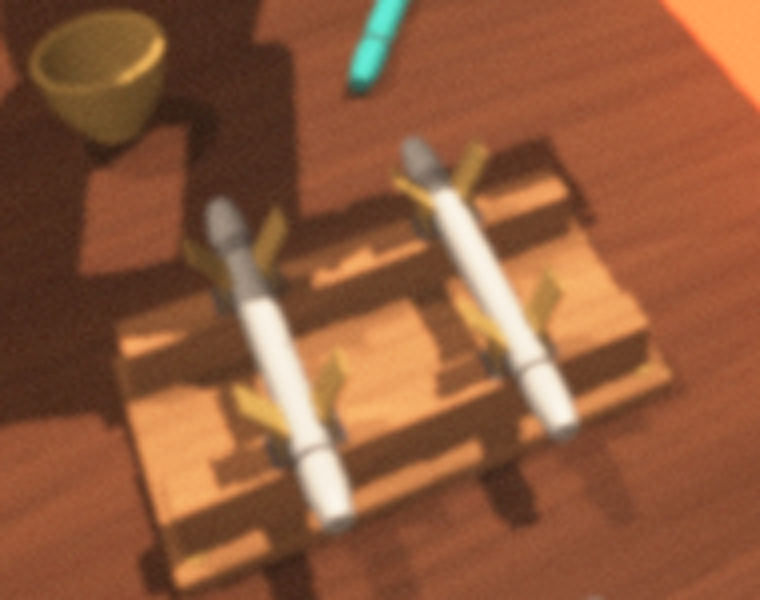

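View pics/c13.png

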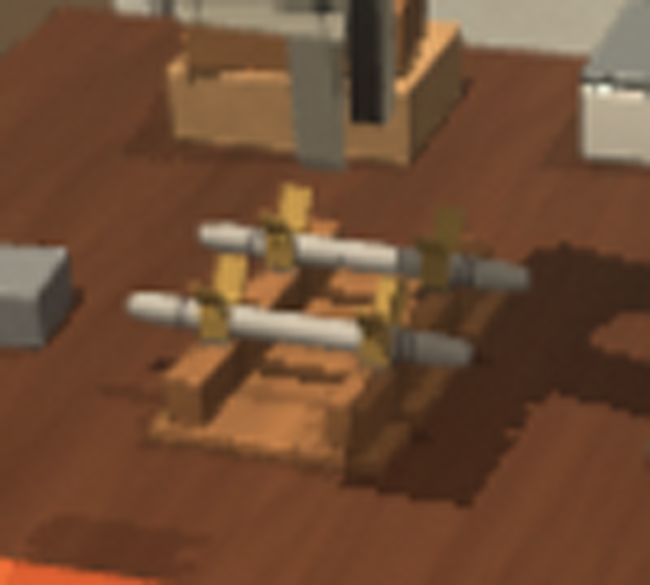

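Run:
```python
from h import *
g=load("scene8");h=load("side8")
s=lambda p:(80+p[0]/4-.4,250+p[1]/4-.4); q=lambda p:(205+p[0]/6.5-.4,110+p[1]/6.5-.4)
for a,b,c,d in(((338,520),(201,235),(219,200),(526,278)),((565,432),(129,303),(412,143),(470,352))):
    E1=tri([g,h],[s(a),q(b)]);E2=tri([g,h],[s(c),q(d)]);print(E1.round(4),E2.round(4),((E1+E2)/2).round(4),np.linalg.norm(E1-E2).round(4))
from station import workorder
print(workorder.finish_job())
```

```text
[ 0.6702 -0.3263  0.0453] [ 0.4797 -0.3169  0.0472] [ 0.5749 -0.3216  0.0463] 0.1907
[ 0.6771 -0.2373  0.0454] [ 0.4862 -0.2285  0.0459] [ 0.5817 -0.2329  0.0456] 0.1912
the job is handed in; nothing more can be done
None
```

Both long silver tubes are pressed home in the rack, the first in the right pair of clips and the second in the left. The job was handed in at about 17 s with the gripper open and clear of everything. The finish call gives no verdict.

- **Seating:** Both presses ended in a hard stop at the same height, under about 23–25 N. The final two-view check put all four tube ends at 45–47 mm; they would be about 58 mm if only resting on the lips.
- **Centring:** Each tube's middle is within about 2 mm of midway between the battens.
- **Disagreements:** The scene and wrist cameras placed the clips 3–5 mm apart. I used the wrist values because they were measured relative to the tool. The one end reading 47 mm instead of 45 mm is within the 2 mm calibration accuracy.

No check failed.

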